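# Refit the cleaned burners of a gas hob

## Task

The washed burner parts are lying on the draining mat: put the gas hob back together. Seat the large and the small flame spreader each fully home and level in the burner base of its own size, with the matching black cap centred, flat and right way up on top of it. Set the parts down gently rather than dropping them, and do not shove the sponge, the brush or the scraper about.

Things in the scene. Friction and masses are not known exactly. Their poses are not given: they have to be found in the camera images.
- base_large: Fixed large burner base on the black glass hob (510 x 290 mm, its two burners 210 mm apart, either way round): pale aluminium cup 56 mm wide, 20 mm high, bore 42 mm wide, 16 deep, on a steel flange 78 mm wide; white igniter stub beside it, lower than the rim. Origin: centre of its underside, on the glass, 8 mm above the worktop. A seated spreader's origin is 8 mm above it
- base_small: Fixed small burner base on the black glass hob (510 x 290 mm, its two burners 210 mm apart, either way round): pale aluminium cup 39 mm wide, 20 mm high, bore 31 mm wide, 16 deep, on a steel flange 61 mm wide; white igniter stub beside it, lower than the rim. Origin: centre of its underside, on the glass, 8 mm above the worktop. A seated spreader's origin is 8 mm above it
- spreader_large: Loose large flame spreader, aluminium, 120 g, upright on the grey mat (top 4 mm above worktop): round head 62 mm wide, straight side 12 to 28 mm above its underside, flame slots, open recess 47 mm wide, 12 deep on top; below it a spigot 34 mm wide, 12 long, tapering to 26 at the foot, fits the base's bore until the head rests on the rim. Origin: centre of its underside, z up, yaw irrelevant
- spreader_small: Loose small flame spreader, aluminium, 60 g, upright on the grey mat (top 4 mm above worktop): round head 42 mm wide, straight side 12 to 28 mm above its underside, flame slots, open recess 31 mm wide, 12 deep on top; below it a spigot 23 mm wide, 12 long, tapering to 18 at the foot, fits the base's bore until the head rests on the rim. Origin: centre of its underside, z up, yaw irrelevant
- cap_large: Loose large burner cap, black enamelled disc, 108 g, right way up on the mat: 68 mm wide, 17 high; disc 6 to 17 mm above its underside (straight side 6 to 14), boss below 38 mm wide, tapering to 30, drops into the large spreader's recess; disc then rests on the spreader's rim, 3 mm overhang, cap origin 22 mm above spreader origin. Origin: centre of the boss's underside, z up, round
- cap_small: Loose small burner cap, black enamelled disc, 54 g, right way up on the mat: 48 mm wide, 17 high; disc 6 to 17 mm above its underside (straight side 6 to 14), boss below 22 mm wide, tapering to 17, drops into the small spreader's recess; disc then rests on the spreader's rim, 3 mm overhang, cap origin 22 mm above spreader origin. Origin: centre of the boss's underside, z up, round
- sponge: yellow and green washing-up sponge, 45 x 75 x 25 mm (x, y, z), loose in the middle of the mat among the burner parts; to be left alone. Origin: centre of its underside
- brush: white scrubbing brush, 220 mm long, 20 mm wide, 22 mm high, lying loose along one long side of the hob's glass beside the burners; to be left alone. Long axis along its x, bristle head at +x (it reaches from x -105 to +115 mm). Origin: underside, at the middle of its width
- scraper: orange-handled scraper, 165 mm long, 40 mm wide, 14 mm high, lying loose on the edge of the mat nearest the robot; to be left alone. Long axis along its y (it reaches from y -85 to +82 mm), blade at +y. Origin: underside, at the middle of its width
Not all that is in view belongs to the job. What is shaped like the spreader_large but brown or orange is not meant. What is shaped like the cap_large but brown is not meant.

How it is judged (in metres and radians):
At the end, for the whole second after the job is handed in: Each spreader within 8 mm of its own base's axis and 5 to 11 mm above its origin; each cap within 8 mm of its own spreader's axis and 19 to 25 mm above its origin (origins compared); all tilted less than 0.08 rad, released and at rest (horizontal distance between spreader_large and base_large below 0.008 m and z of spreader_large in the frame of base_large between 0.005 and 0.011 m and angle between each of spreader_large, cap_large, spreader_small, cap_small's own z axis and vertical below 0.08 rad and horizontal distance between cap_large and spreader_large below 0.008 m and z of cap_large in the frame of spreader_large between 0.019 and 0.025 m and linear speed of each of spreader_large, cap_large, spreader_small, cap_small below 0.02 m/s and angular speed of each of spreader_large, cap_large, spreader_small, cap_small below 0.2 rad/s and horizontal distance between spreader_small and base_small below 0.008 m and z of spreader_small in the frame of base_small between 0.005 and 0.011 m and horizontal distance between cap_small and spreader_small below 0.008 m and z of cap_small in the frame of spreader_small between 0.019 and 0.025 m); the robot touches nothing.
It fails at once if the sponge, the brush or the scraper is moved more than 30 mm from where it lay (distance of any of sponge, brush, scraper from where it was at the start of the episode above 0.03 m).
It fails at once if a spreader or cap is dropped: it moves faster than 0.75 m/s out of the grip (a fall of about 30 mm) ((linear speed of spreader_large above 0.75 m/s and contact force between the fingers and spreader_large below 0.01 N) or (linear speed of cap_large above 0.75 m/s and contact force between the fingers and cap_large below 0.01 N) or (linear speed of spreader_small above 0.75 m/s and contact force between the fingers and spreader_small below 0.01 N) or (linear speed of cap_small above 0.75 m/s and contact force between the fingers and cap_small below 0.01 N)).
It also fails if it takes over 104 s, if anything falls off the work surface, if the arm or the gripper's body presses on something with over 40 N, if the wrist force passes 120 N, or if a joint passes its speed limit or range.

## Robot

A 6-joint arm with a two-finger parallel gripper is mounted at the origin on the work surface. World frame = base frame: x ahead of the robot, y to its left, z up, the work surface at z = 0. Lengths are in mm, angles in rad, forces in N, time in s.
With the tool pointing down it reaches from about 275 to 1000 mm from the base axis. Payload 8.4 kg.
Tool frame: the origin (TCP) lies on the centre line of the jaws, within the pads' length; the fingertips stand 25 mm ahead of it and the grasp point (between the pads) lies 6 mm ahead of it; z points along the fingers, y is the line along which they close (so a half turn about z gives the same grasp; the last joint's range is limited). The gripper opens to 85 mm and grips with 20 to 120 N. Pads are 22 mm wide; open, the fingers measure 114 mm over their backs; the gripper's body (76 mm by 85 mm) begins 54 mm behind the grasp point. The pads swing forward as they close: fully open they stand 13 mm farther back than shut.
Start: joints at [-1.344, 0.353, 1.633, -0, 1.155, -0.002], TCP at [141.754, -608.715, 218.181] pointing down, gripper open.
Joint ranges: [-2.63, 2.63], [-0.92, 2.1], [0.06, 2.66], [-1.3, 4.44], [0, 2.69], [-3.02, 3.02]. Speed limits (rad/s): [2.22, 2.22, 2.79, 3.14, 3.14, 3.14].

## Interface

Orientations are given as [roll, pitch, yaw] about the fixed x, y, z axes, in that order (R = Rz(yaw) Ry(pitch) Rx(roll)).
In Python, from rig import r gives the robot as it stands.
- The arm moves only by the shell command python3 -m jog 'ROWS' [FORCE]. ROWS is JSON, a list of rows, each a list of 3 entries, a list of its own where there are three numbers: the turn, a rotation vector about the tool's x, y, z in rad, then the shift along the tool's x, y, z in m, then the opening, from -1 (shut) to 1 (fully open). In form: [[[rx, ry, rz], [x, y, z], gripper], ...]. A call has 1 to 12 rows; each row shifts and turns the commanded pose from where the row before left it, along the tool's axes as they then stand; what a row does not reach is not made up. A row lasts 1/10 s, in which the tool goes at most 50 mm and 8.59 degrees, less where a joint would pass 70% of its speed; a pose out of reach is approached as far as the arm can. A call with a gripper value outside its range is refused whole. The fingers move at their own pace and stop on an object; FORCE is the grip in N (left out, the last holds). Time passes only in rows, so rows that do not move let the fingers close. It gives the time, the measured TCP pose, the force, the opening and the grip force at its end, in the units of the state.
- r.sense(): the state, without advancing time (a new reading comes with each control period).
- r.grab_frame(name): name is "scene" or "top"; returns the picture (400x640x3 uint8, red, green, blue); there is no depth.
- r.camera_params(name): a dict with "fx", "fy", "cx", "cy" (pixels), "rvec" (rotation vector, rad) and "tvec" (3), from world to camera coordinates, as OpenCV has them. Camera axes: x right, y down, z forward; pixel columns grow to the right and rows downward; lengths in mm; the calibration is good to about 2 mm. A picture is of the moment at which its call begins. camera_params takes no time and is no camera call.
- r.sign_off(): hands the job in; it is judged then, once.
The state is a dict: "clock": time; "qpos": joint angles; "qvel": joint speeds; "joint_efforts": joint torques, N m; "eef_pos": TCP position; "tcp_rot": TCP orientation; "contact_force": force on the tool from outside, world axes, zero at the start; "wrist_torque": the same for the moment, N m; "opening": opening from 0.0 (shut) to 1.0 (fully open); "grasp_force": force on a finger pad.
Only numpy, scipy, OpenCV 4.12 (cv2) and the standard library are available. Lean on these libraries where they do the work, as an engineer would, in place of code of your own. Each camera call takes 0.05 s, during which the arm holds its last target. There are 200 camera calls.

## Working session

There is one attempt and no reset: what is moved stays moved. The work goes in short steps, Python scripts to look and compute and a shell command to move; the robot and the scene stay as the last step left them, time stands still between calls to the robot, and variables do not carry over. Pictures are saved under pics/ and viewed, at most 14 in all, crops included, and the job is handed in when it is done.

```bash
mkdir -p pics; ls; python3 - <<'E'
from rig import r
import cv2
for n in("scene","top"):
    im=r.grab_frame(n); cv2.imwrite(f"pics/{n}0.png",im[:,:,::-1]); print(n,r.camera_params(n))
s=r.sense(); print(s)
E
```

```text
pics
scene {'fx': 520.6515184135226, 'fy': 520.6515184135226, 'cx': 329.6753195128866, 'cy': 197.72830682206242, 'rvec': array([ 0.84537462,  2.42741895, -1.17659908]), 'tvec': array([ 321.62890011, -190.35468663, 1454.81544753])}
top {'fx': 385.05896892084115, 'fy': 385.05896892084115, 'cx': 316.5129025901786, 'cy': 203.032744292913, 'rvec': array([ 2.19587366, -2.14354366,  0.07857304]), 'tvec': array([  78.14012377,  498.24294894, 1001.08904773])}
{'clock': 0.1, 'qpos': array([-1.34439888e+00,  3.53560709e-01,  1.63405709e+00,  1.86323733e-08,
        1.15521688e+00, -2.43118297e-03]), 'qvel': array([-9.15384226e-05, -1.21585737e-03, -2.93129359e-03,  3.92650029e-04,
        6.80140306e-04,  1.97938160e-03]), 'joint_efforts': array([-6.59153739e-04, -6.06356764e+01, -3.42819750e+01, -9.18117507e-06,
        3.89016917e-03, -9.49316785e-06]), 'eef_pos': array([ 141.65377201, -608.27704491,  217.54927064]), 'tcp_rot': array([-3.14035063e+00, -3.03662666e-06,  2.28828623e-01]), 'contact_force': array([-0.62286538,  0.287077  , -0.03421167]), 'wrist_torque': array([ 0.03071294, -0.02010135, -0.06565914]), 'grasp_force': 0.0, 'opening': 0.9993675187215741}
```

View pics/scene0.png

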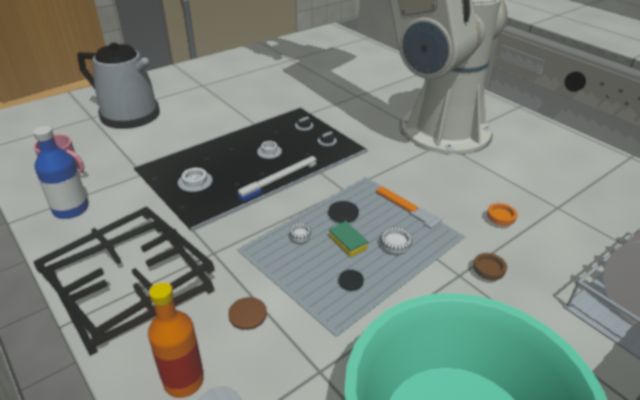

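View pics/top0.png

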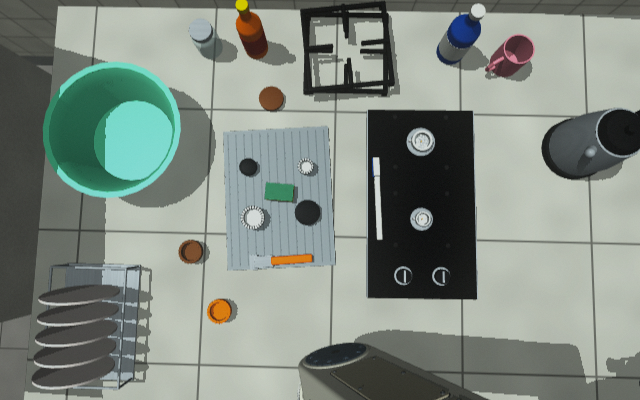

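The top view shows the bases at (421,141) large and (421,219) small, the spreaders at (253,217) large and (307,167) small, and the caps at (307,212) large and (248,167) small. The sponge is at (279,192), the brush at x≈377 and the scraper at (285,260). I'll enlarge both views.

```bash
cat > h.py <<'E'
import numpy as np,cv2
from rig import r
def cam(n):
    p=r.camera_params(n);R=cv2.Rodrigues(np.array(p["rvec"]))[0];K=np.array([[p["fx"],0,p["cx"]],[0,p["fy"],p["cy"]],[0,0,1.]])
    return K,R,np.array(p["tvec"]).reshape(3)
def ray(n,px):
    K,R,t=cam(n);return -R.T@t,R.T@np.linalg.inv(K)@np.array([px[0],px[1],1.])
def at(n,px,z):
    c,d=ray(n,px);return c+d*(z-c[2])/d[2]
def tri(a,b):  # top px, scene px -> midpoint, gap
    (c1,d1),(c2,d2)=ray("top",a),ray("scene",b)
    s=np.linalg.lstsq(np.c_[d1,-d2],c2-c1,rcond=None)[0];p,q=c1+s[0]*d1,c2+s[1]*d2
    return (p+q)/2,np.linalg.norm(p-q)
def proj(n,X):
    K,R,t=cam(n);v=K@(R@np.asarray(X,float)+t);return v[:2]/v[2]
def crop(im,x0,y0,w,h,k,step=10):
    c=cv2.resize(im[y0:y0+h,x0:x0+w],None,fx=k,fy=k,interpolation=cv2.INTER_CUBIC)[:,:,::-1].copy()
    for x in range(-(-x0//step)*step,x0+w,step):
        cv2.line(c,((x-x0)*k,0),((x-x0)*k,5),(0,0,255),1);cv2.putText(c,str(x),((x-x0)*k+2,14),0,.35,(0,0,255))
    for y in range(-(-y0//step)*step,y0+h,step):
        cv2.line(c,(0,(y-y0)*k),(5,(y-y0)*k),(0,0,255),1);cv2.putText(c,str(y),(7,(y-y0)*k+4),0,.35,(0,0,255))
    return c
E
python3 - <<'E'
from h import *
t=cv2.imread("pics/top0.png")[:,:,::-1];s=cv2.imread("pics/scene0.png")[:,:,::-1]
a=crop(t,235,150,85,85,4);b=crop(t,365,120,85,115,4)
b=b[:,:]; H=max(a.shape[0],b.shape[0]);A=np.zeros((H,a.shape[1]+b.shape[1],3),np.uint8);A[:a.shape[0],:a.shape[1]]=a;A[:b.shape[0],a.shape[1]:]=b
cv2.imwrite("pics/tc.png",A)
a=crop(s,280,190,140,110,5);cv2.imwrite("pics/sc1.png",a)
b=crop(s,170,130,120,70,5);cv2.imwrite("pics/sc2.png",b)
E
```

```text
(no output)
```

View pics/tc.png

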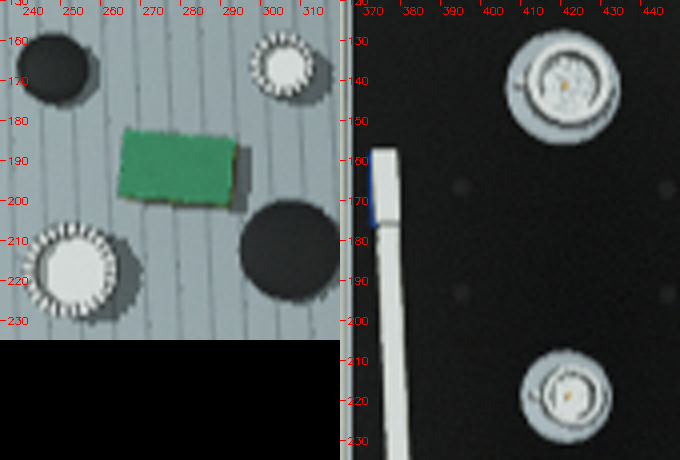

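View pics/sc1.png

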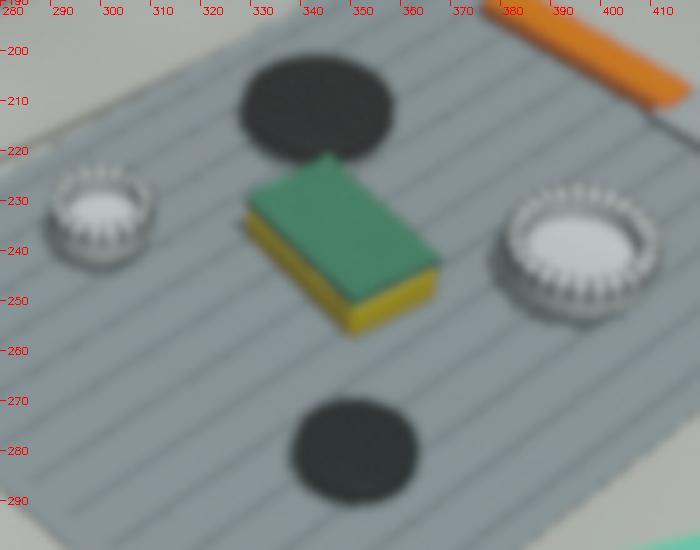

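View pics/sc2.png

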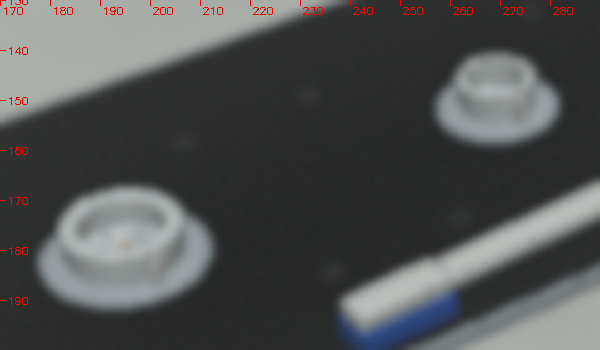

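The top crop gives the rim and disc centres, and the scene crops show the same features: spreaders at (396,238) and (300,230), caps at (343,212) and (351,280), base rims at (194,175) and (269,145). Triangulating these.

```bash
python3 - <<'E'
from h import *
np.set_printoptions(precision=1,suppress=True)
F={"sprL":((252.1,217),(396.2,237.6),32,62),"sprS":((305,166),(300,230.4),32,42),"capL":((307.1,212.2),(343,211.6),18,68),"capS":((248,167),(350.6,279.8),18,48),
"basL":((421.6,140.4),(194,174.8),28,56),"basS":((422.4,218.1),(268.6,145.4),28,39)}
for k,(a,b,z,w) in F.items():
    p,g=tri(a,b);pt,ps=at("top",a,z),at("scene",b,z)
    print(k,"tri",p,"gap %.1f"%g,"| top@z",pt,"scene@z",ps)
print("flange",at("top",(420.4,141.4),9),at("top",(421.1,218.7),9))
print("sponge corners",[at("top",(235+x/4,150+y/4),29)[:2] for x,y in((125,128),(237,138),(230,206),(118,197))])
print("brush head",[at("top",(x,y),26)[:2] for x,y in((371,157),(379,157),(378,240),(383,239))])
print("scraper",[at("top",(x,y),14)[:2] for x,y in((250,256),(250,269),(314,254),(314,263))])
E
```

```text
sprL tri [454.  259.2  31.3] gap 1.6 | top@z [454.5 258.4  32. ] scene@z [454.  260.2  32. ]
sprS tri [593.4 123.3  30.5] gap 0.7 | top@z [593.3 123.   32. ] scene@z [594.1 124.9  32. ]
capL tri [471.3 115.2  13.9] gap 1.1 | top@z [471.5 114.7  18. ] scene@z [474.3 119.3  18. ]
capS tri [590.3 278.4  13.9] gap 0.6 | top@z [589.8 277.4  18. ] scene@z [592.7 281.4  18. ]
basL tri [ 670.2 -186.5   27.2] gap 0.5 | top@z [ 670.2 -186.4   28. ] scene@z [ 670.5 -185.2   28. ]
basS tri [ 462.1 -188.3   28.2] gap 1.3 | top@z [ 462.6 -188.7   28. ] scene@z [ 461.6 -187.9   28. ]
flange [ 672.3 -188.1    9. ] [ 461.9 -190.2    9. ]
sponge corners [array([548.6, 225. ]), array([543.6, 150.3]), array([498.2, 153.6]), array([502.4, 227.9])]
brush head [array([622.7, -52.4]), array([623.2, -73.7]), array([402.5, -73.4]), array([405.4, -86.5])]
scraper [array([351.7, 263.2]), array([317.6, 261.9]), array([361.3,  93.6]), array([337.7,  93. ])]
```

Heights agree with the text: spreader tops are about 31, cap sides about 14 and rims about 28. Gripping along world x clears the sponge and the igniter stubs, which lie on the +y side. I'll turn the tool to yaw π/2 (tool x = world y, tool y = world x) and go to the large spreader.

```bash
python3 -m jog '[[[0,0,-0.149],[0,0,0],1],[[0,0,-0.149],[0,0,0],1],[[0,0,-0.149],[0,0,0],1],[[0,0,-0.149],[0,0,0],1],[[0,0,-0.149],[0,0,0],1],[[0,0,-0.149],[0,0,0],1],[[0,0,-0.149],[0,0,0],1],[[0,0,-0.149],[0,0,0],1],[[0,0,-0.15],[0,0,0],1]]' 30
python3 -m jog '[[[0,0,0],[0.034,0.02,0],1],[[0,0,0],[0.034,0.02,0],1],[[0,0,0],[0.034,0.02,0],1],[[0,0,0],[0.034,0.02,0],1],[[0,0,0],[0.034,0.02,0],1],[[0,0,0],[0.034,0.02,0],1],[[0,0,0],[0.034,0.02,0],1],[[0,0,0],[0.034,0.02,0],1],[[0,0,0],[0.034,0.02,0],1],[[0,0,0],[0.034,0.02,0],1],[[0,0,0],[0.034,0.02,0],1],[[0,0,0],[0.034,0.02,0],1]]'
```

```text
clock: 1.0
eef_pos: [141.7, -608.4, 217.7]
tcp_rot: [-3.141, -0.001, 1.577]
contact_force: [0.2, 0.3, 0.8]
opening: 1.001
grasp_force: 0.0
clock: 2.2
eef_pos: [382.2, -199.2, 218.2]
tcp_rot: [3.142, 0.0, 1.571]
contact_force: [0.4, -1.0, -1.1]
opening: 1.0
grasp_force: 0.0
```

```bash
python3 -m jog '[[[0,0,0],[0.038,0.006,0.008],1],[[0,0,0],[0.038,0.006,0.008],1],[[0,0,0],[0.038,0.006,0.008],1],[[0,0,0],[0.038,0.006,0.008],1],[[0,0,0],[0.038,0.006,0.008],1],[[0,0,0],[0.038,0.006,0.008],1],[[0,0,0],[0.038,0.006,0.008],1],[[0,0,0],[0.038,0.006,0.008],1],[[0,0,0],[0.038,0.006,0.008],1],[[0,0,0],[0.038,0.006,0.008],1],[[0,0,0],[0.038,0.006,0.008],1],[[0,0,0],[0.041,0.006,0.008],1]]'
python3 -m jog '[[[0,0,0],[0,0,0.02],1],[[0,0,0],[0,0,0.02],1],[[0,0,0],[0,0,0],1],[[0,0,0],[0,0,0],1]]'
python3 - <<'E'
from h import *
print(r.sense()["eef_pos"])
cv2.imwrite("pics/a1.png",crop(r.grab_frame("scene"),310,130,160,120,5))
E
```

```text
clock: 3.4
eef_pos: [453.5, 259.7, 121.6]
tcp_rot: [-3.141, 0.0, 1.571]
contact_force: [0.6, -0.0, 0.5]
opening: 0.997
grasp_force: 0.0
clock: 3.8
eef_pos: [453.4, 258.0, 82.1]
tcp_rot: [-3.14, 0.001, 1.571]
contact_force: [0.2, -0.1, 0.3]
opening: 1.004
grasp_force: 0.0
[453.41134363 258.04426175  82.10059578]
```

View pics/a1.png

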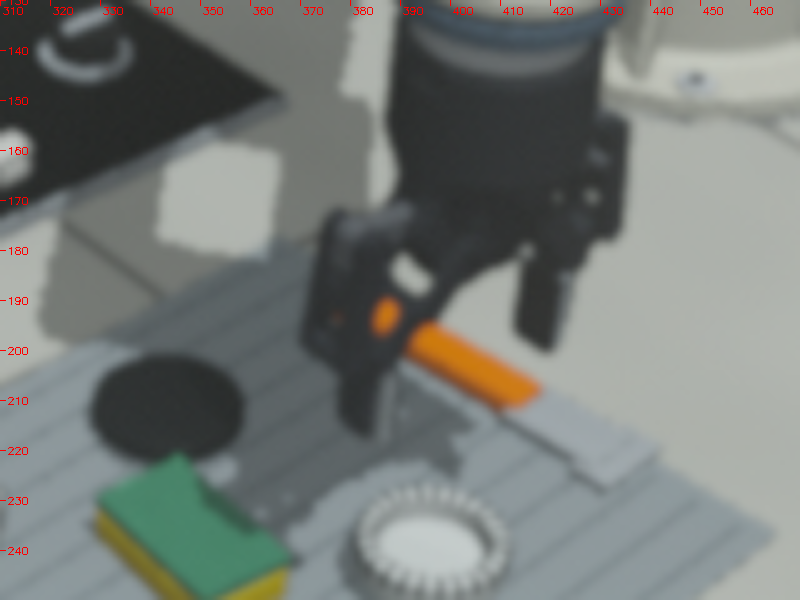

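The tips of the open fingers are at about (383,217) and (420,200). I'll work out the tip height.

```bash
python3 - <<'E'
from h import *
for z in (50,57,64,70,76): print(z,proj("scene",(453.4+49,258,z)).round(1),proj("scene",(453.4-49,258,z)).round(1),proj("scene",(453.4,258,z)).round(1))
E
```

```text
50 [378.6 240.4] [413.6 220.5] [396.5 230.2]
57 [378.9 237.7] [414.  217.9] [396.9 227.5]
64 [379.2 235. ] [414.4 215.2] [397.3 224.9]
70 [379.5 232.7] [414.8 212.9] [397.6 222.5]
76 [379.7 230.3] [415.2 210.6] [397.9 220.2]
```

By projection the tips stand at z≈106, which does not match a TCP at z 82. I'll take another picture from both cameras before descending.

```bash
python3 - <<'E'
from h import *
im=r.grab_frame("scene");s=r.sense();print(s["eef_pos"],s["clock"],s["opening"],s["qpos"])
a=crop(im,340,150,100,110,4);b=crop(r.grab_frame("top"),220,150,100,110,4);cv2.imwrite("pics/a2.png",np.hstack([a,b]))
E
```

```text
[454.33274785 258.34696375  83.10420992] 3.9 1.0011216816674762 [ 5.14166802e-01  3.71283420e-01  1.96440284e+00 -6.86669589e-06
  8.04712565e-01  5.14595171e-01]
```

View pics/a2.png

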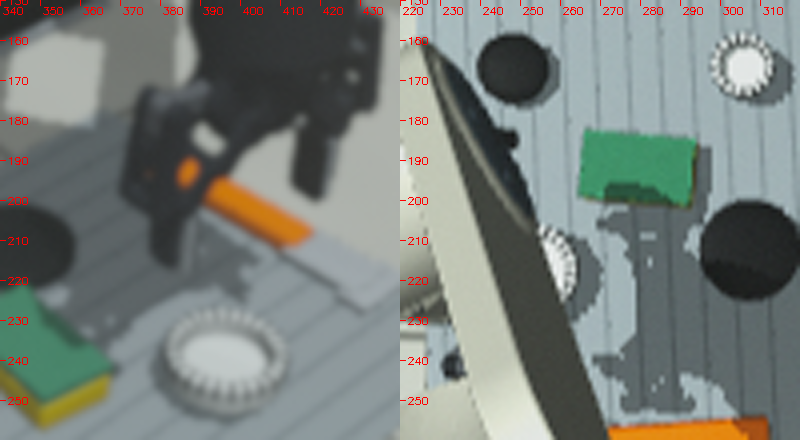

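```bash
python3 - <<'E'
from h import *
print("origin",proj("scene",(0,0,0)),proj("top",(0,0,0)), "cam centres",ray("scene",(0,0))[0],ray("top",(0,0))[0])
p=at("top",(277,222),4);print("shadow mid",p)
for z in(57,65,70,80,95,106): print(z,at("scene",(400,208.5),z).round(0))
# near/far tip separately
print(at("scene",(381.5,217),66),at("scene",(418.5,200),66))
# shadow direction from large spreader
a=at("top",(252.1+6.5,217+1.6),4);print("shadow per 28mm",a-np.array([454.4,259,4]))
E
```

```text
origin [444.78034915 129.60388816] [346.56872585 394.67695079] cam centres [1060.47779142  769.95555737  733.97774902] [ 407.42570828   74.0552007  1041.65796502]
shadow mid [443.95484823 195.71831449   4.        ]
57 [406. 219.  57.]
65 [413. 226.  65.]
70 [418. 230.  70.]
80 [428. 238.  80.]
95 [442. 250.  95.]
106 [453. 259. 106.]
[463.24829666 223.00246274  66.        ] [363.08048771 229.96532178  66.        ]
shadow per 28mm [ -2.47408943 -13.20846155   0.        ]
```

The tip estimate z≈106 matches the pose of about 0.5 s earlier (TCP 121), so the picture may lag. I'll let 0.6 s pass and look again, comparing by image difference.

```bash
python3 -m jog '[[[0,0,0],[0,0,0],1],[[0,0,0],[0,0,0],1],[[0,0,0],[0,0,0],1],[[0,0,0],[0,0,0],1]]'
python3 - <<'E'
from h import *
im=r.grab_frame("scene");s=r.sense();print(s["eef_pos"],s["clock"])
a=crop(im,340,150,100,110,4);o=cv2.imread("pics/a2.png")[:,:400];print("mean diff",np.abs(a.astype(int)-o).mean());cv2.imwrite("pics/a3.png",a)
E
```

```text
clock: 4.35
eef_pos: [453.8, 258.3, 82.4]
tcp_rot: [3.141, -0.0, 1.571]
contact_force: [0.1, -0.0, -0.6]
opening: 0.998
grasp_force: 0.0
[453.78495825 258.27107837  82.30599578] 4.4
mean diff 0.710310606060606
```

There is no lag, and the finger shadows also agree with tips at z≈100 straight above the spreader, so the reported tool height doesn't match the picture. I'll descend 40 mm, which is safe on either reading, and look again.

```bash
python3 -m jog '[[[0,0,0],[0,0,0.015],1],[[0,0,0],[0,0,0.015],1],[[0,0,0],[0,0,0.01],1],[[0,0,0],[0,0,0],1],[[0,0,0],[0,0,0],1]]'
python3 - <<'E'
from h import *
im=r.grab_frame("scene")
a=crop(im,340,150,110,110,5);cv2.imwrite("pics/a4.png",a)
E
```

```text
clock: 4.9
eef_pos: [453.7, 258.3, 42.2]
tcp_rot: [-3.141, 0.0, 1.571]
contact_force: [-0.5, 0.1, -0.3]
opening: 0.996
grasp_force: 0.0
```

View pics/a4.png

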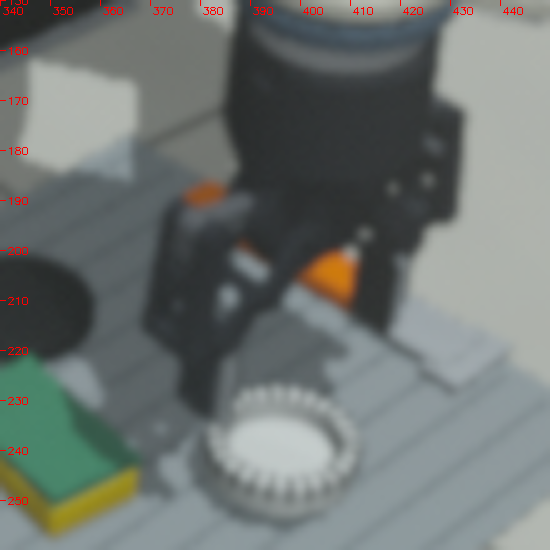

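The tips are now at (380,233) and (415,216), which is z≈64 with the TCP reported at 42. So the tips stand about 22 mm above the reported TCP when open. I'll trust the picture and lower 45 mm (tips about 19, swinging to about 12 on closing), watching the force.

```bash
python3 -m jog '[[[0,0,0],[0,0,0.01],1],[[0,0,0],[0,0,0.01],1],[[0,0,0],[0,0,0.01],1],[[0,0,0],[0,0,0],1]]'
python3 -m jog '[[[0,0,0],[0,0,0.005],1],[[0,0,0],[0,0,0.005],1],[[0,0,0],[0,0,0.005],1],[[0,0,0],[0,0,0],1]]'
python3 - <<'E'
from h import *
im=r.grab_frame("scene")
a=crop(im,340,150,110,110,5);cv2.imwrite("pics/a5.png",a)
E
```

```text
clock: 5.35
eef_pos: [452.7, 257.7, 10.5]
tcp_rot: [-3.139, 0.001, 1.571]
contact_force: [0.1, -0.5, -0.3]
opening: 1.0
grasp_force: 0.0
clock: 5.75
eef_pos: [453.4, 258.1, -3.4]
tcp_rot: [-3.141, 0.0, 1.571]
contact_force: [-0.9, 0.6, -0.6]
opening: 0.998
grasp_force: 0.0
```

View pics/a5.png

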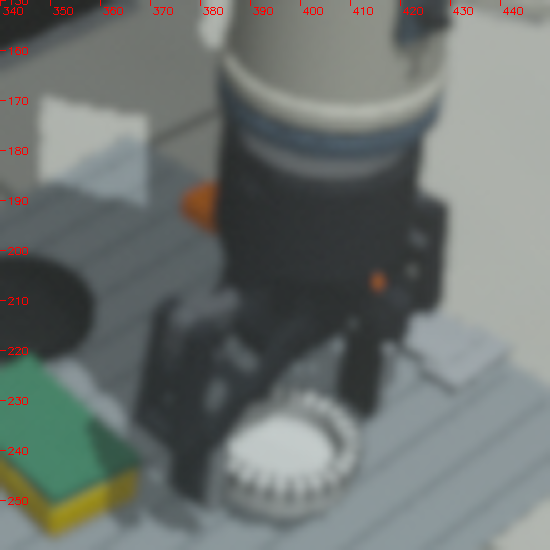

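There is no contact and the fingers straddle the spreader, with tips at (378,251) and (413,234), z≈20. I'll lower 4 mm and close.

```bash
python3 -m jog '[[[0,0,0],[0,0,0.004],1],[[0,0,0],[0,0,0],0],[[0,0,0],[0,0,0],-1],[[0,0,0],[0,0,0],-1],[[0,0,0],[0,0,0],-1],[[0,0,0],[0,0,0],-1],[[0,0,0],[0,0,0],-1],[[0,0,0],[0,0,0],-1]]' 30
python3 -m jog '[[[0,0,0],[0,0,-0.005],-1],[[0,0,0],[0,0,-0.02],-1],[[0,0,0],[0,0,-0.03],-1],[[0,0,0],[0,0,-0.03],-1],[[0,0,0],[0,0,0],-1]]'
python3 - <<'E'
from h import *
im=r.grab_frame("scene")
a=crop(im,340,150,110,110,5);cv2.imwrite("pics/a6.png",a)
E
```

```text
clock: 6.6
eef_pos: [453.7, 258.3, -6.5]
tcp_rot: [3.142, -0.0, 1.571]
contact_force: [-2.1, -1.3, 5.8]
opening: 0.725
grasp_force: 31.8
clock: 7.1
eef_pos: [456.1, 259.6, 81.8]
tcp_rot: [3.136, -0.003, 1.571]
contact_force: [0.4, -0.3, -0.4]
opening: 0.716
grasp_force: 33.2
```

View pics/a6.png

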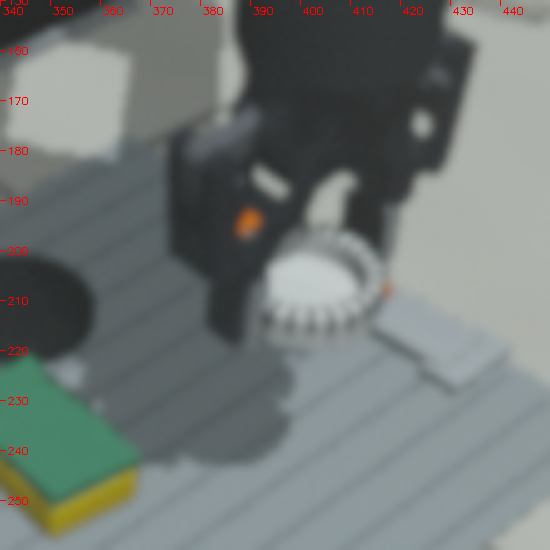

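The spreader is held level; its origin is the tool z plus 10.5, so the seated tool z should be about 5.5. Carrying it to the large base.

```bash
python3 -m jog '[[[0,0,0],[-0.02,0.009,0],-1],[[0,0,0],[-0.037,0.018,0],-1],[[0,0,0],[-0.037,0.018,0],-1],[[0,0,0],[-0.037,0.018,0],-1],[[0,0,0],[-0.037,0.018,0],-1],[[0,0,0],[-0.037,0.018,0],-1],[[0,0,0],[-0.037,0.018,0],-1],[[0,0,0],[-0.037,0.018,0],-1],[[0,0,0],[-0.037,0.018,0],-1],[[0,0,0],[-0.037,0.018,0],-1],[[0,0,0],[-0.037,0.018,0],-1],[[0,0,0],[-0.037,0.018,0],-1]]'
python3 -m jog '[[[0,0,0],[-0.02,0.01,0],-1],[[0,0,0],[0,0,0],-1],[[0,0,0],[0,0,0],-1]]'
```

```text
clock: 8.35
eef_pos: [660.4, -170.2, 76.4]
tcp_rot: [-3.14, -0.001, 1.571]
contact_force: [0.4, 0.5, -0.8]
opening: 0.721
grasp_force: 33.2
clock: 8.65
eef_pos: [669.6, -188.6, 76.4]
tcp_rot: [-3.139, -0.001, 1.57]
contact_force: [0.3, 0.1, -0.1]
opening: 0.722
grasp_force: 33.2
```

```bash
python3 -m jog '[[[0,0,0],[0.0007,0.0012,0.02],-1],[[0,0,0],[0,0,0.02],-1],[[0,0,0],[0,0,0.01],-1],[[0,0,0],[0,0,0.006],-1],[[0,0,0],[0,0,0.005],-1],[[0,0,0],[0,0,0],-1],[[0,0,0],[0,0,0],-1]]'
python3 - <<'E'
from h import *
a=crop(r.grab_frame("scene"),150,110,100,100,5);cv2.imwrite("pics/b1.png",a)
E
```

```text
clock: 9.35
eef_pos: [672.3, -188.0, 17.8]
tcp_rot: [3.141, 0.0, 1.571]
contact_force: [-0.8, 0.3, -1.1]
opening: 0.719
grasp_force: 33.2
```

View pics/b1.png

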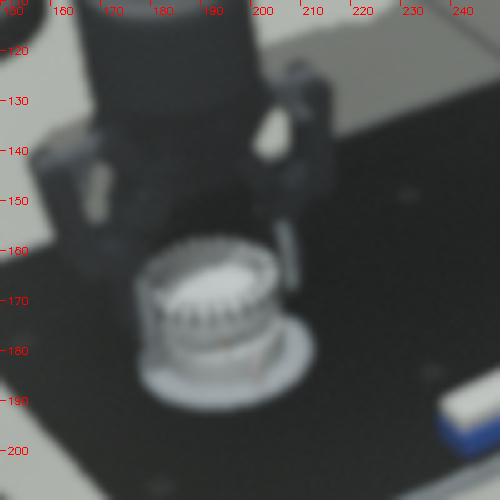

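The spreader stands right over the cup (head spans 178–206, flange 178–213). Lowering slowly.

```bash
python3 -m jog '[[[0,0,0],[0,-0.0007,0.003],-1],[[0,0,0],[0,0,0.003],-1],[[0,0,0],[0,0,0.002],-1],[[0,0,0],[0,0,0],-1]]'
python3 -m jog '[[[0,0,0],[0,0,0.002],-1],[[0,0,0],[0,0,0.001],-1],[[0,0,0],[0,0,0],-1],[[0,0,0],[0,0,0],-1]]'
```

```text
clock: 9.8
eef_pos: [670.9, -188.0, 8.7]
tcp_rot: [-3.141, -0.0, 1.571]
contact_force: [-0.1, -0.9, -1.4]
opening: 0.72
grasp_force: 33.2
clock: 10.2
eef_pos: [671.3, -188.0, 6.2]
tcp_rot: [-3.142, -0.0, 1.571]
contact_force: [-0.0, -0.9, -0.2]
opening: 0.726
grasp_force: 33.2
```

```bash
python3 -m jog '[[[0,0,0],[0,0,0.001],-1],[[0,0,0],[0,0,0.0005],-1],[[0,0,0],[0,0,0],-1],[[0,0,0],[0,0,0],-1]]'
```

```text
clock: 10.6
eef_pos: [671.5, -188.0, 5.6]
tcp_rot: [3.141, 0.0, 1.571]
contact_force: [-2.2, 1.2, 7.2]
opening: 0.718
grasp_force: 33.7
```

The spreader is seated, with 7 N contact at the expected height. Release, rise, and move over the small spreader (593.5,123.5).

```bash
python3 -m jog '[[[0,0,0],[0,0,0],1],[[0,0,0],[0,0,0],1],[[0,0,0],[0,0,0],1],[[0,0,0],[0,0,0],1],[[0,0,0],[0,0,-0.01],1],[[0,0,0],[0,0,-0.025],1],[[0,0,0],[0,0,-0.03],1],[[0,0,0],[0,0,-0.01],1]]'
python3 -m jog '[[[0,0,0],[0.031,-0.008,0],1],[[0,0,0],[0.031,-0.008,0],1],[[0,0,0],[0.031,-0.008,0],1],[[0,0,0],[0.031,-0.008,0],1],[[0,0,0],[0.031,-0.008,0],1],[[0,0,0],[0.031,-0.008,0],1],[[0,0,0],[0.031,-0.008,0],1],[[0,0,0],[0.031,-0.008,0],1],[[0,0,0],[0.031,-0.008,0],1],[[0,0,0],[0.032,-0.006,0],1],[[0,0,0],[0,0,0],1]]'
```

```text
clock: 11.4
eef_pos: [673.2, -188.6, 83.5]
tcp_rot: [3.137, 0.001, 1.571]
contact_force: [0.3, 0.2, 0.7]
opening: 1.001
grasp_force: 0.0
clock: 12.5
eef_pos: [592.4, 126.2, 79.8]
tcp_rot: [-3.141, -0.001, 1.574]
contact_force: [0.2, 0.3, 0.1]
opening: 1.0
grasp_force: 0.0
```

```bash
python3 - <<'E'
from h import *
np.set_printoptions(precision=1,suppress=True)
print(r.sense()["eef_pos"]);im=r.grab_frame("scene")
a=crop(im,150,130,60,70,5);b=crop(im,250,160,90,100,5)[:350];c=crop(r.grab_frame("top"),390,110,62,70,5)
cv2.imwrite("pics/b2.png",np.hstack([a,b,c])[:,:800])
E
```

```text
[592.4 126.2  79.8]
```

View pics/b2.png

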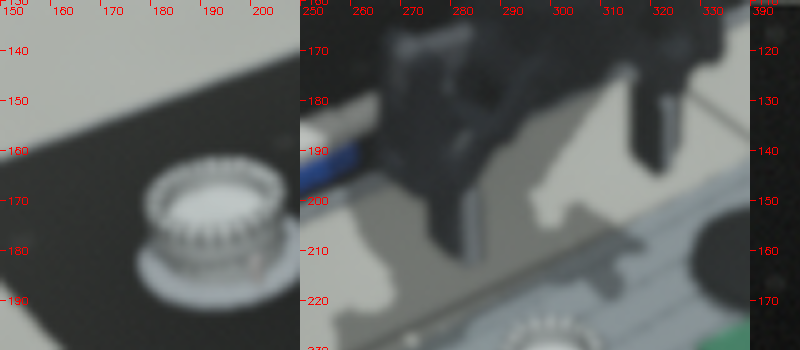

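The large spreader sits level in its base, centred at about (192,170). Next I'll go down on the small spreader and grip it.

```bash
python3 -m jog '[[[0,0,0],[-0.0027,0.001,0.02],1],[[0,0,0],[0,0,0.02],1],[[0,0,0],[0,0,0.015],1],[[0,0,0],[0,0,0.015],1],[[0,0,0],[0,0,0.008],1],[[0,0,0],[0,0,0.006],1],[[0,0,0],[0,0,0],1]]'
python3 -m jog '[[[0,0,0],[0,0,0],0],[[0,0,0],[0,0,0],-1],[[0,0,0],[0,0,0],-1],[[0,0,0],[0,0,0],-1],[[0,0,0],[0,0,0],-1],[[0,0,0],[0,0,0],-1],[[0,0,0],[0,0,0],-1],[[0,0,0],[0,0,0],-1]]' 30
```

```text
clock: 13.3
eef_pos: [594.0, 120.1, -4.9]
tcp_rot: [-3.141, 0.0, 1.571]
contact_force: [0.6, -0.1, 0.2]
opening: 1.0
grasp_force: 0.0
clock: 14.1
eef_pos: [594.6, 120.4, -3.6]
tcp_rot: [3.141, -0.0, 1.571]
contact_force: [-0.9, 0.6, 6.1]
opening: 0.477
grasp_force: 29.9
```

```bash
python3 -m jog '[[[0,0,0],[0,0,-0.005],-1],[[0,0,0],[0,0,-0.02],-1],[[0,0,0],[0,0,-0.03],-1],[[0,0,0],[0,0,-0.025],-1],[[0,0,0],[0,0,0],-1]]'
python3 -m jog '[[[0,0,0],[-0.02,-0.008,0],-1],[[0,0,0],[-0.03,-0.013,0],-1],[[0,0,0],[-0.03,-0.013,0],-1],[[0,0,0],[-0.03,-0.013,0],-1],[[0,0,0],[-0.03,-0.013,0],-1],[[0,0,0],[-0.03,-0.013,0],-1],[[0,0,0],[-0.03,-0.013,0],-1],[[0,0,0],[-0.03,-0.013,0],-1],[[0,0,0],[-0.03,-0.013,0],-1],[[0,0,0],[-0.03,-0.013,0],-1],[[0,0,0],[-0.022,-0.007,0],-1],[[0,0,0],[0,0,0],-1]]'
python3 -m jog '[[[0,0,0],[0,0,0],-1],[[0,0,0],[0,0,0],-1]]'
```

```text
clock: 14.6
eef_pos: [596.7, 120.8, 79.4]
tcp_rot: [3.136, -0.001, 1.571]
contact_force: [-0.1, 0.4, -1.2]
opening: 0.479
grasp_force: 30.6
clock: 15.8
eef_pos: [461.0, -193.6, 75.1]
tcp_rot: [-3.141, 0.0, 1.568]
contact_force: [0.1, 0.6, 0.3]
opening: 0.479
grasp_force: 30.5
clock: 16.0
eef_pos: [462.2, -191.0, 75.4]
tcp_rot: [-3.141, -0.0, 1.571]
contact_force: [0.4, 0.1, -0.9]
opening: 0.48
grasp_force: 30.6
```

```bash
python3 -m jog '[[[0,0,0],[-0.001,-0.0003,0.02],-1],[[0,0,0],[0,0,0.02],-1],[[0,0,0],[0,0,0.009],-1],[[0,0,0],[0,0,0.005],-1],[[0,0,0],[0,0,0],-1],[[0,0,0],[0,0,0],-1]]'
python3 -m jog '[[[0,0,0],[0,0,0.003],-1],[[0,0,0],[0,0,0.003],-1],[[0,0,0],[0,0,0],-1],[[0,0,0],[0,0,0],-1]]'
python3 - <<'E'
from h import *
a=crop(r.grab_frame("scene"),225,90,90,80,6);cv2.imwrite("pics/c1.png",a)
E
```

```text
clock: 16.6
eef_pos: [462.4, -192.7, 22.1]
tcp_rot: [3.141, 0.0, 1.571]
contact_force: [0.7, 0.1, -0.4]
opening: 0.48
grasp_force: 30.5
clock: 17.0
eef_pos: [461.9, -192.8, 15.7]
tcp_rot: [-3.142, -0.0, 1.571]
contact_force: [-0.7, -0.4, -0.7]
opening: 0.478
grasp_force: 30.5
```

View pics/c1.png

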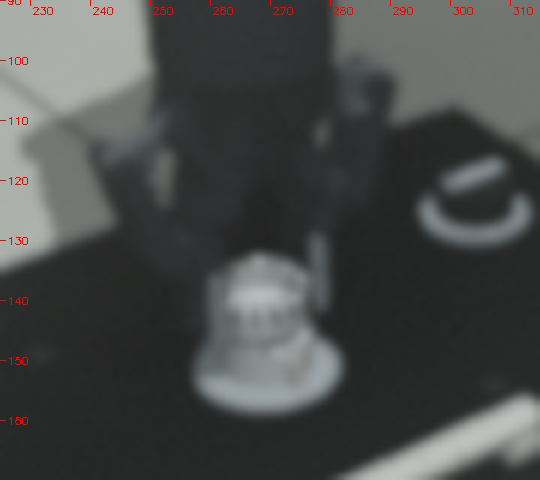

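The small spreader's head (centre about (268,140)) is over its cup, and the spigot is entering without contact. Continuing down to contact.

```bash
python3 -m jog '[[[0,0,0],[0.0008,0,0.003],-1],[[0,0,0],[0,0,0.002],-1],[[0,0,0],[0,0,0.001],-1],[[0,0,0],[0,0,0],-1],[[0,0,0],[0,0,0],-1]]'
python3 -m jog '[[[0,0,0],[0,0,0.001],-1],[[0,0,0],[0,0,0],-1],[[0,0,0],[0,0,0],-1]]'
```

```text
clock: 17.55
eef_pos: [461.9, -191.9, 9.6]
tcp_rot: [-3.141, -0.0, 1.571]
contact_force: [0.2, -0.6, -0.5]
opening: 0.475
grasp_force: 30.5
clock: 17.85
eef_pos: [462.0, -191.9, 8.7]
tcp_rot: [3.142, 0.0, 1.571]
contact_force: [-0.4, 0.3, -1.0]
opening: 0.478
grasp_force: 30.5
```

```bash
python3 -m jog '[[[0,0,0],[0,0,0.0008],-1],[[0,0,0],[0,0,0],-1],[[0,0,0],[0,0,0],-1]]'
python3 -m jog '[[[0,0,0],[0,0,0.0008],-1],[[0,0,0],[0,0,0],-1],[[0,0,0],[0,0,0],-1]]'
```

```text
clock: 18.15
eef_pos: [462.0, -191.9, 8.4]
tcp_rot: [3.141, 0.0, 1.571]
contact_force: [-3.0, 1.5, 8.5]
opening: 0.48
grasp_force: 31.3
clock: 18.45
eef_pos: [462.0, -191.9, 8.3]
tcp_rot: [3.141, 0.0, 1.571]
contact_force: [-5.3, 2.0, 20.6]
opening: 0.476
grasp_force: 32.2
```

The small spreader is seated. Release, rise, and go to the large cap (471.4,115).

```bash
python3 -m jog '[[[0,0,0],[0,0,0],1],[[0,0,0],[0,0,0],1],[[0,0,0],[0,0,0],1],[[0,0,0],[0,0,0],1],[[0,0,0],[0,0,-0.01],1],[[0,0,0],[0,0,-0.025],1],[[0,0,0],[0,0,-0.03],1],[[0,0,0],[0,0,-0.01],1]]'
python3 -m jog '[[[0,0,0],[0.031,0.001,0],1],[[0,0,0],[0.031,0.001,0],1],[[0,0,0],[0.031,0.001,0],1],[[0,0,0],[0.031,0.001,0],1],[[0,0,0],[0.031,0.001,0],1],[[0,0,0],[0.031,0.001,0],1],[[0,0,0],[0.031,0.001,0],1],[[0,0,0],[0.031,0.001,0],1],[[0,0,0],[0.031,0.001,0],1],[[0,0,0],[0.028,0,0],1],[[0,0,0],[0,0,0],1],[[0,0,0],[0,0,0],1]]'
```

```text
clock: 19.25
eef_pos: [463.4, -192.5, 85.0]
tcp_rot: [3.138, 0.001, 1.571]
contact_force: [0.9, 0.5, 0.2]
opening: 0.998
grasp_force: 0.0
clock: 20.45
eef_pos: [470.7, 115.3, 82.0]
tcp_rot: [-3.141, 0.0, 1.573]
contact_force: [-0.1, -0.3, 0.0]
opening: 1.001
grasp_force: 0.0
```

```bash
python3 -m jog '[[[0,0,0],[0,0.0005,0.02],1],[[0,0,0],[0,0,0.02],1],[[0,0,0],[0,0,0.02],1],[[0,0,0],[0,0,0.015],1],[[0,0,0],[0,0,0.008],1],[[0,0,0],[0,0,0],1]]'
python3 -m jog '[[[0,0,0],[0,0,0.004],1],[[0,0,0],[0,0,0.004],1],[[0,0,0],[0,0,0.002],1],[[0,0,0],[0,0,0],1]]'
python3 -m jog '[[[0,0,0],[0,0,0],0.7],[[0,0,0],[0,0,0],-1],[[0,0,0],[0,0,0],-1],[[0,0,0],[0,0,0],-1],[[0,0,0],[0,0,0],-1],[[0,0,0],[0,0,0],-1]]' 30
```

```text
clock: 21.05
eef_pos: [470.7, 114.1, -1.7]
tcp_rot: [-3.14, 0.001, 1.57]
contact_force: [0.3, -1.1, 0.4]
opening: 1.0
grasp_force: 0.0
clock: 21.45
eef_pos: [471.5, 115.1, -10.9]
tcp_rot: [3.142, -0.0, 1.571]
contact_force: [0.0, -0.2, 0.3]
opening: 1.003
grasp_force: 0.0
clock: 22.05
eef_pos: [471.6, 115.2, -10.4]
tcp_rot: [3.141, -0.0, 1.571]
contact_force: [-0.6, 0.1, 5.6]
opening: 0.777
grasp_force: 31.8
```

The opening of 0.777 is a little under what 68 mm should give (about 0.79), so the pads may be on the rounded upper edge. I'll reopen, go 2.5 mm lower, and regrip.

```bash
python3 -m jog '[[[0,0,0],[0,0,0],1],[[0,0,0],[0,0,0],1],[[0,0,0],[0,0,0.0025],1],[[0,0,0],[0,0,0],1]]'
python3 -m jog '[[[0,0,0],[0,0,0],0.7],[[0,0,0],[0,0,0],-1],[[0,0,0],[0,0,0],-1],[[0,0,0],[0,0,0],-1],[[0,0,0],[0,0,0],-1],[[0,0,0],[0,0,0],-1]]' 30
python3 -m jog '[[[0,0,0],[0,0,-0.002],-1],[[0,0,0],[0,0,-0.004],-1],[[0,0,0],[0,0,0],-1]]'
```

```text
clock: 22.45
eef_pos: [471.2, 115.0, -13.7]
tcp_rot: [-3.141, 0.0, 1.571]
contact_force: [-0.6, -0.2, 0.1]
opening: 1.0
grasp_force: 0.0
clock: 23.05
eef_pos: [471.3, 115.0, -13.2]
tcp_rot: [-3.141, 0.0, 1.571]
contact_force: [-2.1, -0.8, 4.7]
opening: 0.775
grasp_force: 32.0
clock: 23.35
eef_pos: [471.8, 115.2, -7.0]
tcp_rot: [3.141, -0.0, 1.571]
contact_force: [-0.3, 0.0, -0.4]
opening: 0.777
grasp_force: 33.7
```

The reading is the same, so the mapping is just nonlinear and the grip is on the straight side. The cap origin is the tool z plus 17.3, so the seated tool z should be about 20.7. Lift and carry.

```bash
python3 -m jog '[[[0,0,0],[0,0,-0.015],-1],[[0,0,0],[0,0,-0.03],-1],[[0,0,0],[0,0,-0.03],-1],[[0,0,0],[0,0,-0.01],-1],[[0,0,0],[0,0,0],-1]]'
python3 -m jog '[[[0,0,0],[-0.015,0.01,0],-1],[[0,0,0],[-0.028,0.0184,0],-1],[[0,0,0],[-0.028,0.0184,0],-1],[[0,0,0],[-0.028,0.0184,0],-1],[[0,0,0],[-0.028,0.0184,0],-1],[[0,0,0],[-0.028,0.0184,0],-1],[[0,0,0],[-0.028,0.0184,0],-1],[[0,0,0],[-0.028,0.0184,0],-1],[[0,0,0],[-0.028,0.0184,0],-1],[[0,0,0],[-0.028,0.0184,0],-1],[[0,0,0],[-0.028,0.0184,0],-1],[[0,0,0],[-0.008,0.0055,0],-1]]'
python3 -m jog '[[[0,0,0],[0,0,0],-1],[[0,0,0],[0,0,0],-1],[[0,0,0],[0,0,0],-1]]'
```

```text
clock: 23.85
eef_pos: [472.5, 115.4, 78.8]
tcp_rot: [3.139, -0.001, 1.571]
contact_force: [-0.3, -1.1, -1.5]
opening: 0.776
grasp_force: 34.3
clock: 25.05
eef_pos: [671.7, -190.6, 75.3]
tcp_rot: [-3.141, 0.0, 1.569]
contact_force: [0.6, -0.1, -1.1]
opening: 0.776
grasp_force: 34.3
clock: 25.35
eef_pos: [669.8, -186.6, 76.8]
tcp_rot: [-3.14, -0.001, 1.572]
contact_force: [-0.1, -0.3, -1.0]
opening: 0.776
grasp_force: 34.3
```

```bash
python3 -m jog '[[[0,0,0],[0,0,0.015],-1],[[0,0,0],[0,0,0.02],-1],[[0,0,0],[0,0,0.01],-1],[[0,0,0],[0,0,0],-1],[[0,0,0],[0,0,0],-1],[[0,0,0],[0,0,0],-1]]'
python3 - <<'E'
from h import *
for n,(x,y) in {"scene":(192,172),"top":(421,140)}.items():
    im=r.grab_frame(n); cv2.imwrite(f"pics/d_{n}.png",im[:,:,::-1])
print(r.sense()["eef_pos"],r.sense()["tcp_rot"])
X=[proj("scene",(671.3+34*np.cos(t),-187.5+34*np.sin(t),76.5-45+17.3+14)) for t in np.linspace(0,6.28,36)]
X=np.array(X);print(X.min(0),X.max(0))
E
```

```text
clock: 25.95
eef_pos: [671.5, -188.0, 33.4]
tcp_rot: [3.14, 0.0, 1.571]
contact_force: [0.3, 1.6, -0.5]
opening: 0.777
grasp_force: 34.2
[ 671.56537389 -188.06372075   33.47068051] [3.14021651e+00 3.71372047e-04 1.57080820e+00]
[175.82237556 153.8606757 ] [206.30112574 170.51283818]
```

```bash
python3 -m jog '[[[0,0,0],[0.0004,0,0.004],-1],[[0,0,0],[0,0,0.003],-1],[[0,0,0],[0,0,0.002],-1],[[0,0,0],[0,0,0],-1],[[0,0,0],[0,0,0],-1]]'
python3 -m jog '[[[0,0,0],[0,0,0.002],-1],[[0,0,0],[0,0,0],-1],[[0,0,0],[0,0,0],-1]]'
python3 -m jog '[[[0,0,0],[0,0,0.001],-1],[[0,0,0],[0,0,0],-1],[[0,0,0],[0,0,0],-1]]'
```

```text
clock: 26.55
eef_pos: [670.9, -187.5, 23.4]
tcp_rot: [-3.141, -0.0, 1.571]
contact_force: [-0.4, 0.8, -1.2]
opening: 0.773
grasp_force: 34.3
clock: 26.85
eef_pos: [670.9, -187.5, 21.5]
tcp_rot: [-3.142, -0.0, 1.571]
contact_force: [0.2, -0.3, -1.3]
opening: 0.776
grasp_force: 34.3
clock: 27.15
eef_pos: [671.2, -187.6, 21.0]
tcp_rot: [3.141, 0.0, 1.571]
contact_force: [-0.8, -0.0, 2.4]
opening: 0.772
grasp_force: 34.6
```

It is seated at the expected height. Release, rise, and go to the small cap (590.2,278.3).

```bash
python3 -m jog '[[[0,0,0],[0,0,0.0005],-1],[[0,0,0],[0,0,0],1],[[0,0,0],[0,0,0],1],[[0,0,0],[0,0,0],1],[[0,0,0],[0,0,0],1],[[0,0,0],[0,0,-0.01],1],[[0,0,0],[0,0,-0.025],1],[[0,0,0],[0,0,-0.025],1],[[0,0,0],[0,0,-0.005],1]]'
python3 -m jog '[[[0,0,0],[0.02,-0.003,0],1],[[0,0,0],[0.041,-0.007,0],1],[[0,0,0],[0.041,-0.007,0],1],[[0,0,0],[0.041,-0.007,0],1],[[0,0,0],[0.041,-0.007,0],1],[[0,0,0],[0.041,-0.007,0],1],[[0,0,0],[0.041,-0.007,0],1],[[0,0,0],[0.041,-0.007,0],1],[[0,0,0],[0.041,-0.007,0],1],[[0,0,0],[0.041,-0.007,0],1],[[0,0,0],[0.041,-0.007,0],1],[[0,0,0],[0.036,-0.008,0],1]]'
python3 -m jog '[[[0,0,0],[0,0,0],1],[[0,0,0],[0,0,0],1],[[0,0,0],[0,0,0],1]]'
```

```text
clock: 28.05
eef_pos: [673.0, -188.1, 88.9]
tcp_rot: [3.137, 0.001, 1.571]
contact_force: [0.7, -0.1, 0.8]
opening: 0.996
grasp_force: 0.0
clock: 29.25
eef_pos: [588.0, 280.9, 84.1]
tcp_rot: [-3.14, 0.0, 1.572]
contact_force: [0.0, -0.0, 0.2]
opening: 1.003
grasp_force: 0.0
clock: 29.55
eef_pos: [589.3, 277.7, 84.5]
tcp_rot: [-3.14, 0.001, 1.571]
contact_force: [-0.4, 0.4, -0.4]
opening: 1.001
grasp_force: 0.0
```

```bash
python3 -m jog '[[[0,0,0],[0.0008,0.001,0.02],1],[[0,0,0],[0,0,0.02],1],[[0,0,0],[0,0,0.02],1],[[0,0,0],[0,0,0.016],1],[[0,0,0],[0,0,0.01],1],[[0,0,0],[0,0,0.0065],1],[[0,0,0],[0,0,0],1],[[0,0,0],[0,0,0],1]]'
python3 -m jog '[[[0,0,0],[0,0,0],0.5],[[0,0,0],[0,0,0],-1],[[0,0,0],[0,0,0],-1],[[0,0,0],[0,0,0],-1],[[0,0,0],[0,0,0],-1],[[0,0,0],[0,0,0],-1],[[0,0,0],[0,0,0],-1]]' 30
python3 -m jog '[[[0,0,0],[0,0,-0.002],-1],[[0,0,0],[0,0,-0.004],-1],[[0,0,0],[0,0,0],-1]]'
```

```text
clock: 30.35
eef_pos: [591.4, 279.4, -6.9]
tcp_rot: [3.141, -0.0, 1.571]
contact_force: [-0.2, 1.0, -0.6]
opening: 0.997
grasp_force: 0.0
clock: 31.05
eef_pos: [591.2, 279.5, -6.6]
tcp_rot: [3.141, -0.0, 1.571]
contact_force: [-1.1, 0.2, 4.7]
opening: 0.539
grasp_force: 30.0
clock: 31.35
eef_pos: [591.3, 279.5, -0.8]
tcp_rot: [3.141, -0.0, 1.571]
contact_force: [-0.6, 0.6, 0.6]
opening: 0.542
grasp_force: 30.8
```

```bash
python3 -m jog '[[[0,0,0],[0,0,-0.015],-1],[[0,0,0],[0,0,-0.03],-1],[[0,0,0],[0,0,-0.03],-1],[[0,0,0],[0,0,-0.01],-1],[[0,0,0],[0,0,0],-1]]'
python3 -m jog '[[[0,0,0],[-0.019,-0.007,0],-1],[[0,0,0],[-0.041,-0.011,0],-1],[[0,0,0],[-0.041,-0.011,0],-1],[[0,0,0],[-0.041,-0.011,0],-1],[[0,0,0],[-0.041,-0.011,0],-1],[[0,0,0],[-0.041,-0.011,0],-1],[[0,0,0],[-0.041,-0.011,0],-1],[[0,0,0],[-0.041,-0.011,0],-1],[[0,0,0],[-0.041,-0.011,0],-1],[[0,0,0],[-0.041,-0.011,0],-1],[[0,0,0],[-0.041,-0.011,0],-1],[[0,0,0],[-0.038,-0.012,0],-1]]'
python3 -m jog '[[[0,0,0],[0,0,0.015],-1],[[0,0,0],[0,0,0.01],-1],[[0,0,0],[0,0,0],-1],[[0,0,0],[0,0,0],-1],[[0,0,0],[0,0,0],-1]]'
```

```text
clock: 31.85
eef_pos: [592.2, 279.9, 85.9]
tcp_rot: [3.138, -0.002, 1.571]
contact_force: [0.3, -0.3, -0.4]
opening: 0.539
grasp_force: 31.0
clock: 33.05
eef_pos: [460.5, -189.1, 82.6]
tcp_rot: [-3.14, -0.001, 1.571]
contact_force: [0.7, 0.2, 0.1]
opening: 0.541
grasp_force: 31.0
clock: 33.55
eef_pos: [462.3, -187.0, 58.7]
tcp_rot: [3.142, -0.0, 1.572]
contact_force: [0.4, 1.1, -0.2]
opening: 0.54
grasp_force: 31.0
```

```bash
python3 -m jog '[[[0,0,0],[-0.001,0,0.012],-1],[[0,0,0],[0,0,0.01],-1],[[0,0,0],[0,0,0],-1],[[0,0,0],[0,0,0],-1]]'
python3 -m jog '[[[0,0,0],[0,0,0.003],-1],[[0,0,0],[0,0,0.003],-1],[[0,0,0],[0,0,0.001],-1],[[0,0,0],[0,0,0],-1],[[0,0,0],[0,0,0],-1]]'
python3 -m jog '[[[0,0,0],[0,0,0.001],-1],[[0,0,0],[0,0,0],-1],[[0,0,0],[0,0,0],-1]]'
```

```text
clock: 33.95
eef_pos: [461.6, -188.5, 36.0]
tcp_rot: [-3.14, -0.0, 1.571]
contact_force: [0.0, 0.2, -0.2]
opening: 0.541
grasp_force: 31.0
clock: 34.45
eef_pos: [462.0, -188.7, 29.6]
tcp_rot: [3.142, 0.0, 1.571]
contact_force: [0.6, 0.4, -0.3]
opening: 0.538
grasp_force: 31.0
clock: 34.75
eef_pos: [462.0, -188.7, 28.6]
tcp_rot: [3.142, 0.0, 1.571]
contact_force: [0.0, -0.0, -0.3]
opening: 0.539
grasp_force: 31.0
```

```bash
python3 -m jog '[[[0,0,0],[0.0005,0,0.001],-1],[[0,0,0],[0,0,0],-1],[[0,0,0],[0,0,0],-1]]'
python3 -m jog '[[[0,0,0],[0,0,0.0007],-1],[[0,0,0],[0,0,0],-1],[[0,0,0],[0,0,0],-1]]'
```

```text
clock: 35.05
eef_pos: [462.0, -188.2, 27.6]
tcp_rot: [3.141, 0.0, 1.571]
contact_force: [0.5, 0.0, -0.7]
opening: 0.54
grasp_force: 31.0
clock: 35.35
eef_pos: [462.1, -188.2, 27.4]
tcp_rot: [3.141, 0.0, 1.571]
contact_force: [-2.0, 0.4, 9.1]
opening: 0.542
grasp_force: 31.6
```

Contact is at the expected height. Release, rise, move clear, and check with one last picture from both cameras.

```bash
python3 -m jog '[[[0,0,0],[0,0,0],1],[[0,0,0],[0,0,0],1],[[0,0,0],[0,0,0],1],[[0,0,0],[0,0,0],1],[[0,0,0],[0,0,-0.01],1],[[0,0,0],[0,0,-0.025],1],[[0,0,0],[0,0,-0.03],1],[[0,0,0],[0,0,-0.03],1],[[0,0,0],[0,0,-0.02],1]]'
python3 -m jog '[[[0,0,0],[0.03,0,0],1],[[0,0,0],[0.03,0,0],1],[[0,0,0],[0.03,0,0],1],[[0,0,0],[0.03,0,0],1],[[0,0,0],[0.03,0,0],1],[[0,0,0],[0.03,0,0],1],[[0,0,0],[0.03,0,0],1],[[0,0,0],[0.03,0,0],1],[[0,0,0],[0.03,0,0],1],[[0,0,0],[0.03,0,0],1],[[0,0,0],[0,0,0],1],[[0,0,0],[0,0,0],1]]'
python3 - <<'E'
from h import *
s=r.grab_frame("scene");t=r.grab_frame("top")
a=crop(s,165,125,125,80,4);b=crop(t,385,115,75,130,4)
A=np.zeros((520,800,3),np.uint8);A[:320,:500]=a;A[:520,500:800]=b
cv2.imwrite("pics/e.png",A)
for n,x,y in(("L",671.3,-187.5),("S",462,-188.7)): print(n,proj("top",(x,y,52)),proj("scene",(x,y,52)))
E
```

```text
clock: 36.25
eef_pos: [462.6, -188.5, 144.6]
tcp_rot: [3.139, 0.001, 1.571]
contact_force: [0.3, -0.2, 0.3]
opening: 1.003
grasp_force: 0.0
clock: 37.45
eef_pos: [461.8, 112.2, 142.3]
tcp_rot: [3.141, 0.0, 1.573]
contact_force: [-0.2, 0.5, -0.3]
opening: 1.0
grasp_force: 0.0
L [424.39014155 137.6965522 ] [191.77629807 165.90731862]
S [424.82777562 217.87351582] [267.80515629 137.14799917]
```

View pics/e.png

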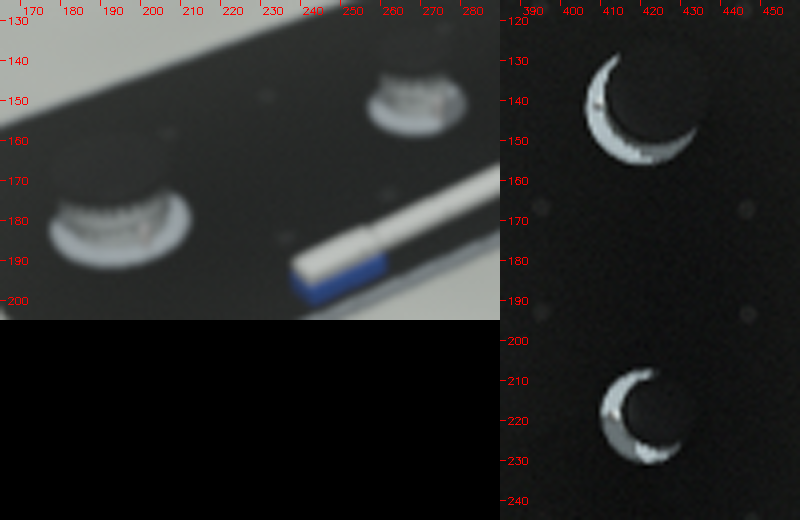

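The last picture shows both caps over their burners. In the top view the crescents fit cap centres of about (424,138) and (425,218), as expected for seated height. In the scene view both spreader edges show evenly under level caps. Handing in.

```bash
python3 -c "
from rig import r
print(r.sign_off())"
```

```text
the job is handed in; nothing more can be done
None
```

I put both flame spreaders in their own bases with the matching caps on top and handed the job in at about 37.5 s; the hand-in gave no verdict, but contact heights and the last picture look right.

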